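# Swap the battery pack of the classroom robot car

### The arm

A 6-joint arm with a two-finger parallel gripper is mounted at the origin on the work surface. World frame = base frame: x ahead of the robot, y to its left, z up, the work surface at z = 0. Lengths are in mm, angles in rad, forces in N, time in s.
With the tool pointing down it reaches from about 275 to 825 mm from the base axis. Payload 5.2 kg.
Tool frame: the origin (TCP) lies at the very end of the fingers, on their centre line; the grasp point (between the pads) lies 19 mm behind it; z points along the fingers, y is the direction in which the jaws open and shut (so a half turn about z gives the same grasp; the last joint's range is limited). The gripper opens to 93 mm and grips with 3 to 60 N. Pads are 15 mm wide; open, the fingers measure 128 mm over their backs; the gripper's body (75 mm by 188 mm) begins 65 mm behind the grasp point.
Start: joints at [-1.318, 0.259, 1.535, -0, 1.348, -0.203], TCP at [242.12, -493.845, 218.653] pointing down, gripper open.
Joint ranges: [-3.14, 3.14], [-0.91, 2.08], [0.19, 2.58], [-1.22, 4.36], [0.22, 2.71], [-3.12, 3.12]. Speed limits (rad/s): [2.57, 2.57, 3.14, 3.14, 3.14, 3.14].

### API

Orientations are given as [roll, pitch, yaw] about the fixed x, y, z axes, in that order (R = Rz(yaw) Ry(pitch) Rx(roll)).
In Python, from bench import robot gives the robot as it stands. The module is installed in compiled form; this text tells all that it offers. Calls block until the motion is done:
- robot.move_ptp(position, orientation): joint-space move of the TCP to a pose.
- robot.move_linear(position, ori=None, speed=150, f_stop=None): straight line of the TCP; ori=None keeps the orientation; speed is the mean speed in mm/s. With f_stop (N) it stops when the force on the tool has changed by that much, and returns True; else False.
- robot.move_j(angles): joint-space move.
- robot.move_gripper(opening): opening from 0.0 (shut) to 1.0 (fully open); the grip force is fixed at half the most; returns when the fingers have stopped.
- robot.sleep(seconds).
- robot.inverse_kinematics(position, orientation): joint angles nearest the present ones, or None.
- robot.get_image(name): name is "scene" or "top"; returns a dict with "img" (480x640x3 uint8, blue, green, red), "fovy" (degrees; the focal length in pixels is half the picture's height over the tangent of half this angle, whatever the lens; pixels are square), "cx", "cy" (the principal point, pixels), "eye" and "orientation" of the camera in the world. Camera axes: x right, y down, z forward; pixel columns grow to the right and rows downward; lengths in mm; the calibration is good to about 2 mm. A picture is of the moment at which its call begins. There is no depth.
A pose or a line that the arm cannot do raises robot.MotionError and nothing moves.
- robot.hand_in(): hands the job in, once; it reports no verdict.
Readings, each from a call of its own:
- robot.current_t(): time.
- robot.current_qpos(): joint angles.
- robot.current_joint_vel(): joint speeds.
- robot.current_joint_efforts(): joint torques, N m.
- robot.current_tcp_pos(): TCP position.
- robot.current_eef_rot(): TCP orientation.
- robot.current_contact_force(): force on the tool from outside, world axes, zero at the start.
- robot.current_ft_torque(): the same for the moment, N m.
- robot.current_gripper_width(): opening from 0.0 (shut) to 1.0 (fully open).
Only numpy, scipy, OpenCV 4.12 (cv2) and the standard library are available. Lean on these libraries where they do the work, as an engineer would, in place of code of your own. Each camera call takes 0.05 s, during which the arm holds its last target.

### The job

Lift the used battery pack out of the robot car and lay it flat in the white return box; stand the jar and the tub from the cardboard tray on the black mat so that the fresh pack boxed in between them can be fetched, and while both wait there seat the fresh pack flat in the car's bay. Then put the jar and the tub back in the tray, each right where it stood before. Keep the jar and the tub upright all the time, and leave the spare wheel and the screwdriver alone.

Things in the scene. Friction and masses are not known exactly. Their poses are not given: they have to be found in the camera images.
- fresh_pack: The fresh battery pack, grey plastic block 76 (own x) x 40 (own y) x 36 mm high, two flush brass contacts on top, 0.16 kg (varies). Origin: centre of its underside. Grip it across the 40 mm; it may go in either way round. Starts at the middle of the cardboard tray, its 76 mm across it, with only about 8 to 11 mm to the jar and tub on its two sides and 4 to 12 mm to the long walls.
- used_pack: The used battery pack, grey plastic block 76 (own x) x 40 (own y) x 36 mm high, two flush brass contacts on top, 0.16 kg (varies). Origin: centre of its underside. Grip it across the 40 mm; it may go in either way round. It looks the same as the fresh one; at the start it lies in the bay of the robot car.
- jar: Closed round jar, white with a grey screw lid of the same diameter, 60 mm diameter, 85 mm high, 0.22 kg (may vary). Origin: centre of its underside, z up. Stands in the tray at one end, which end varies.
- tub: Closed square tub, white with a grey lid of the same width, 54 x 54 mm, 85 mm high, 0.22 kg (may vary). Origin: centre of its underside, z up, its sides along its own x and y. Stands in the tray at the other end from the jar.
- tray: Fixed open cardboard tray, outside 214 (own x) x 100 (own y) x 45 mm high, walls and floor 4 mm. Origin: centre of its underside. The jar and the tub stand about 58 mm either side of its centre along its x, the fresh pack at its centre.
- car: Fixed robot car on a wooden block; four black wheels, 68 mm diameter, centres at x +-70, y +-55 mm. Origin: on the table under the bay's centre; length along own x, two-eyed sensor at -x (62 mm high). Bay: white deck 46 mm above the table, 92 (x) x 56 mm (y) between lips 10 mm high: 8 mm to spare all round a pack lying along x. Side lips only beyond x +-37 mm, so fingers fit at the middle.
- mat: Fixed flat black rubber mat, 220 (own x) x 110 (own y) x 3 mm thick. Origin: centre of its underside. The side area on which the jar and the tub wait, side by side.
- bin: Fixed open white plastic box, the return box, outside 150 (own x) x 130 (own y) x 30 mm high, walls and floor about 4 mm. Origin: centre of its underside.
- spare_wheel: Loose bystander: spare wheel lying flat, black tyre and white hub, 80 mm diameter, 22 mm high. Origin: centre of its underside. Not to be moved.
- screwdriver: Loose bystander: red-handled screwdriver about 0.2 m long lying on the table beyond the work, its length along own x. Not to be moved.
Things that resemble listed ones, but are neither listed nor needed, are in the scene too. What is shaped like the car but green or yellow is not meant.

How it is judged (in metres and radians):
On the way, in this order (a step that is already met when the one before it is completed fails the run):
1. jar and tub both stand released on the mat, the fresh pack still in the tray (x of jar in the frame of mat between -0.11 and 0.11 m and y of jar in the frame of mat between -0.055 and 0.055 m and z of jar in the frame of mat between -0.002 and 0.01 m and angle between each of jar, tub's own z axis and vertical below 0.1 rad and x of tub in the frame of mat between -0.11 and 0.11 m and y of tub in the frame of mat between -0.055 and 0.055 m and z of tub in the frame of mat between -0.002 and 0.01 m and contact force between the fingers and jar below 0.3 N and contact force between the fingers and tub below 0.3 N and linear speed of each of jar, tub below 0.03 m/s and angular speed of each of jar, tub below 0.3 rad/s and distance of fresh_pack from where it was at the start of the episode below 0.06 m), for 0.2 s.
2. the fresh pack lies released in the car's bay, the used one in the return box, jar and tub still on the mat (x of fresh_pack in the frame of car between -0.013 and 0.013 m and y of fresh_pack in the frame of car between -0.013 and 0.013 m and z of fresh_pack in the frame of car between 0.042 and 0.05 m and angle between each of fresh_pack, used_pack, jar, tub's own z axis and vertical below 0.1 rad and angle between the x axis of fresh_pack and the x axis of car, either way round below 0.25 rad and x of used_pack in the frame of bin between -0.06 and 0.06 m and y of used_pack in the frame of bin between -0.055 and 0.055 m and z of used_pack in the frame of bin between 0 and 0.012 m and x of jar in the frame of mat between -0.11 and 0.11 m and y of jar in the frame of mat between -0.055 and 0.055 m and z of jar in the frame of mat between -0.002 and 0.01 m and x of tub in the frame of mat between -0.11 and 0.11 m and y of tub in the frame of mat between -0.055 and 0.055 m and z of tub in the frame of mat between -0.002 and 0.01 m and contact force between the fingers and jar below 0.3 N and contact force between the fingers and tub below 0.3 N and contact force between the fingers and fresh_pack below 0.3 N and contact force between the fingers and used_pack below 0.3 N and linear speed of each of fresh_pack, used_pack below 0.03 m/s and angular speed of each of fresh_pack, used_pack below 0.3 rad/s), for 0.2 s.
At the end, for the whole second after the job is handed in: Fresh pack flat on the deck of the car's bay, within 13 mm of its centre each way and 0.25 rad of the car's length; used pack flat on the return box's floor; jar and tub upright in the tray, each within 15 mm of its own starting place; all released and at rest (x of fresh_pack in the frame of car between -0.013 and 0.013 m and y of fresh_pack in the frame of car between -0.013 and 0.013 m and z of fresh_pack in the frame of car between 0.042 and 0.05 m and angle between each of fresh_pack, used_pack, jar, tub's own z axis and vertical below 0.1 rad and angle between the x axis of fresh_pack and the x axis of car, either way round below 0.25 rad and x of used_pack in the frame of bin between -0.06 and 0.06 m and y of used_pack in the frame of bin between -0.055 and 0.055 m and z of used_pack in the frame of bin between 0 and 0.012 m and distance of each of jar, tub from where it was at the start of the episode below 0.015 m and contact force between the fingers and jar below 0.3 N and contact force between the fingers and tub below 0.3 N and contact force between the fingers and fresh_pack below 0.3 N and contact force between the fingers and used_pack below 0.3 N and linear speed of each of jar, tub, fresh_pack, used_pack below 0.03 m/s and angular speed of each of jar, tub, fresh_pack, used_pack below 0.3 rad/s); the robot touches nothing.
It fails at once if the jar or the tub is tipped by more than 0.6 rad (angle between any of jar, tub's own z axis and vertical above 0.6 rad).
It fails at once if the spare wheel or the screwdriver is moved by more than 30 mm (distance of any of spare_wheel, screwdriver from where it was at the start of the episode above 0.03 m).
It also fails if it takes over 144 s, if anything falls off the work surface, if the arm or the gripper's body presses on something with over 40 N, if the wrist force passes 120 N, or if a joint passes its speed limit or range.

## Working session

There is one attempt and no reset: what is moved stays moved. The work goes in short steps, each a Python script; the robot and the scene stay as the last script left them, time stands still between calls to the robot, and variables do not carry over. Pictures are saved under pics/ and viewed, and the job is handed in when it is done.

```bash
mkdir -p pics; cat > h.py <<'E'
import numpy as np, cv2, json
from scipy.spatial.transform import Rotation as Rn
from bench import robot
def cam(name):
    d=robot.get_image(name); return d
def prm(d):
    f=240/np.tan(np.radians(d["fovy"])/2)
    return f,d["cx"],d["cy"],np.array(d["eye"],float),d["orientation"]
def Rof(o):
    o=np.array(o,float)
    return o if o.shape==(3,3) else Rn.from_euler('xyz',o).as_matrix()
def ray(d,u,v,z):
    f,cx,cy,e,o=prm(d); r=Rof(o)@np.array([(u-cx)/f,(v-cy)/f,1.])
    return e+r*(z-e[2])/r[2]
def proj(d,p):
    f,cx,cy,e,o=prm(d); q=Rof(o).T@(np.array(p,float)-e); return np.array([cx+f*q[0]/q[2],cy+f*q[1]/q[2]])
E
python3 - <<'E'
from h import *
for n in("scene","top"):
    d=cam(n); cv2.imwrite(f"pics/{n}0.png",d["img"]); print(n,d["fovy"],d["cx"],d["cy"],d["eye"],d["orientation"])
    import pickle; pickle.dump(d,open(f"{n}0.pkl","wb"))
E
```

```text
scene 52.091761707588375 322.13644244347836 249.81192310488981 [1066.29249632  451.05345687  660.41398991] [-2.26866561  0.01360129  2.21406414]
top 50.923115905869224 315.3005532319127 234.08779905010195 [ 424.27953293  -13.60119519 1146.07281905] [-3.06632415  0.0176058  -1.58029816]
```

View pics/scene0.png

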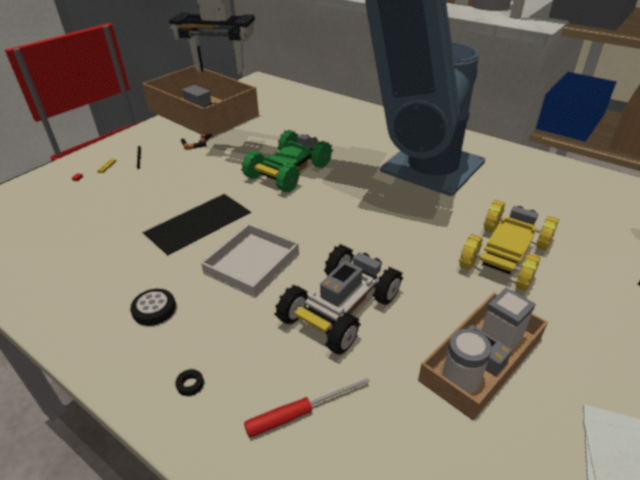

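View pics/top0.png

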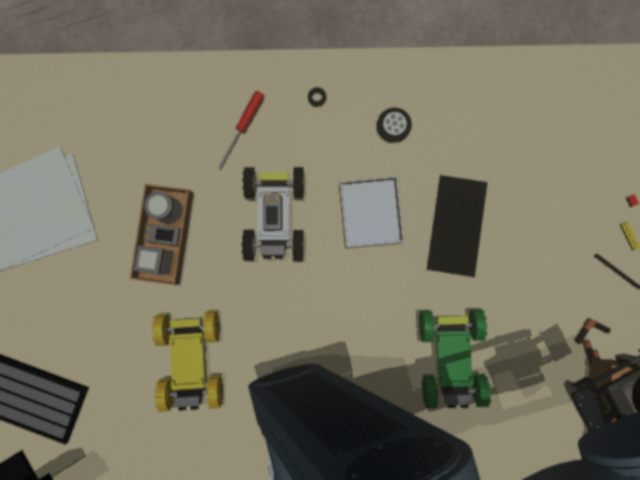

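The top view shows the white car at about (273,213), the tray at (162,234) with the round jar at (158,206) and the square tub at (151,262). The bin is at (371,213) and the mat at (457,226). Two other car shapes, yellow at (187,360) and green at (452,357), aren't the one meant. There is also a second brown box with a grey block at the top left of the scene view, (197,97). I'll enlarge the relevant part.

```bash
python3 - <<'E'
from h import *
import pickle
d=pickle.load(open("top0.pkl","rb")); im=d["img"]
a=cv2.resize(im[155:295,120:320],None,fx=4,fy=4,interpolation=cv2.INTER_CUBIC); cv2.imwrite("pics/crop1.png",a)
print([ray(d,*p,0).round() for p in((162,234),(273,213),(371,213),(457,226))])
E
```

```text
[array([515., 357.,   0.]), array([560., 102.,   0.]), array([ 558., -122.,    0.]), array([ 526., -316.,    0.])]
```

View pics/crop1.png

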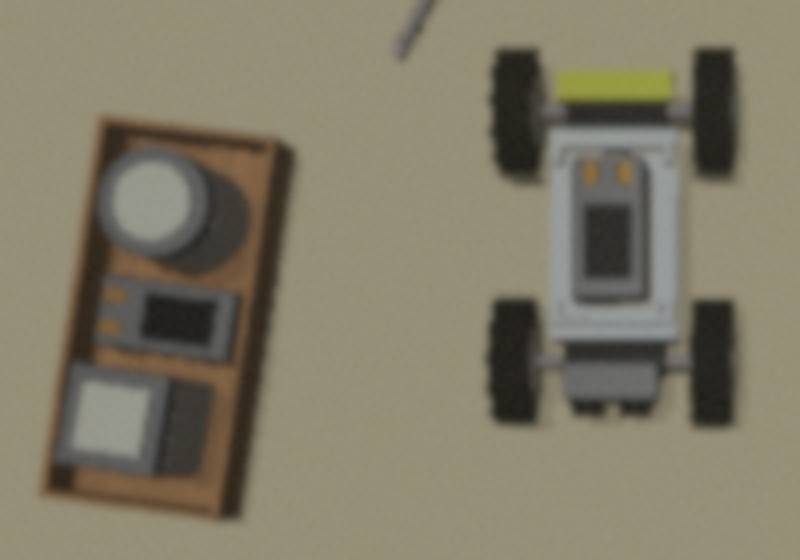

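```bash
cat > seg.py <<'E'
from h import *
def seg(d):
    im=cv2.cvtColor(d["img"],cv2.COLOR_BGR2HSV); 
    return im
E
python3 - <<'E'
from h import *
import pickle
d=pickle.load(open("top0.pkl","rb")); hsv=cv2.cvtColor(d["img"],cv2.COLOR_BGR2HSV); b=d["img"]
for n,(u,v) in dict(jw=(158,205),jg=(148,205),tubw=(148,260),tubg=(158,262),tableL=(210,240),rim=(145,220),rimtop=(165,188),floor=(180,240),packtray=(154,232),packdark=(165,235),deck=(286,190),packcar=(272,203),wheel=(249,182),wheel2=(298,245),yel=(273,176),bin=(371,213),binrim=(341,200),mat=(457,226)).items(): print(n,b[v,u],hsv[v,u])
E
```

```text
jw [139 151 149] [ 35  20 151]
jg [118 126 126] [ 30  16 126]
tubw [141 153 152] [ 33  20 153]
tubg [90 91 92] [15  6 92]
tableL [119 143 148] [ 25  50 148]
rim [30 43 54] [ 16 113  54]
rimtop [47 63 80] [ 15 105  80]
floor [54 76 98] [ 15 114  98]
packtray [86 87 86] [60  3 87]
packdark [29 30 32] [10 24 32]
deck [152 152 147] [ 90   8 152]
packcar [103 103 103] [  0   0 103]
wheel [32 36 39] [17 46 39]
wheel2 [32 36 38] [20 40 38]
yel [ 66 154 150] [ 31 146 154]
bin [162 158 153] [103  14 162]
binrim [102 110 109] [ 34  19 110]
mat [32 37 38] [25 40 38]
```

```bash
cat > seg.py <<'E'
from h import *
S=4
def up(d,x0,y0,x1,y1):
    return cv2.resize(d["img"][y0:y1,x0:x1],None,fx=S,fy=S,interpolation=cv2.INTER_CUBIC)
def toful(p,x0,y0): # upscaled px -> full px
    p=np.asarray(p,float); return (p+0.5)/S-0.5+np.array([x0,y0])
def big(m,k=3):
    m=cv2.morphologyEx(m.astype(np.uint8),cv2.MORPH_OPEN,np.ones((k,k)))
    cs,_=cv2.findContours(m,cv2.RETR_EXTERNAL,cv2.CHAIN_APPROX_NONE)
    return max(cs,key=cv2.contourArea)
def world(d,c,x0,y0,z):
    return np.array([ray(d,*toful(p,x0,y0),z)[:2] for p in c.reshape(-1,2)])
def rect(w):
    (c,s,a)=cv2.minAreaRect(w.astype(np.float32)); 
    a=np.radians(a)
    if s[0]<s[1]: a+=np.pi/2; s=s[::-1]
    a=(a+np.pi/2)%np.pi-np.pi/2
    return np.round(c,1),np.round(s,1),round(a,3)
E
cat > meas.py <<'E'
from seg import *
import pickle
d=pickle.load(open("top0.pkl","rb"))
def go(name,box,z,f,kind='rect',k=3):
    u=up(d,*box).astype(int); h=cv2.cvtColor(u.astype(np.uint8),cv2.COLOR_BGR2HSV).astype(int)
    m=f(u,h); c=big(m,k); c=cv2.convexHull(c); w=world(d,c,box[0],box[1],z)
    if kind=='rect': print(name,rect(w))
    else:
        cc,r=cv2.minEnclosingCircle(w.astype(np.float32)); M=cv2.moments(w.astype(np.float32)); print(name,np.round(cc,1),round(r,1), "mom",round(M['m10']/M['m00'],1),round(M['m01']/M['m00'],1))
    v=u.astype(np.uint8).copy(); cv2.drawContours(v,[c],-1,(0,0,255),1); cv2.imwrite(f"pics/m_{name}.png",v)
notable=lambda u,h:(h[...,1]<36)|(h[...,1]>65)|(h[...,2]<85)
go('tray',(125,175,200,295),45,lambda u,h:(h[...,1]>85),k=5)
go('jarwhite',(135,185,185,225),85,lambda u,h:(h[...,2]>138)&(h[...,1]<40),'c')
go('jar',(138,186,178,224),85,lambda u,h:(h[...,2]>72)&(h[...,1]<45),'c',9)
go('tubwhite',(134,240,175,280),85,lambda u,h:(h[...,2]>125)&(h[...,1]<40))
go('tub',(134,243,175,280),85,lambda u,h:(h[...,2]>75)&(h[...,1]<45),k=9)
go('fresh',(140,220,190,248),40,lambda u,h:(h[...,1]<45),k=7)
go('deck',(255,184,295,240),56,lambda u,h:(h[...,2]>125)&(h[...,1]<25))
go('used',(261,190,285,234),82,lambda u,h:(h[...,2]<120),k=5)
go('bin',(330,170,410,255),30,lambda u,h:(h[...,1]<32),k=5)
go('mat',(415,165,500,285),3,lambda u,h:(h[...,2]<85),k=5)
for i,b in enumerate(((238,160,262,205),(288,160,310,205),(238,222,262,268),(288,222,310,268))):
    go(f'wheel{i}',b,50,lambda u,h:(h[...,2]<80),k=5)
import glob
E
python3 meas.py; python3 - <<'E'
import cv2,numpy as np
g=[cv2.resize(cv2.imread(f"pics/m_{n}.png"),(190,290)) for n in("tray","jarwhite","jar","tubwhite","tub","fresh","deck","used")]
cv2.imwrite("pics/mont.png",np.vstack([np.hstack(g[:4]),np.hstack(g[4:])]))
E
```

```text
tray (array([511.7, 344.3]), array([212.3, 109.8]), np.float64(-0.142))
jarwhite [570.8 340.6] 19.6 mom 570.9 340.7
jar [570.6 339.8] 30.1 mom 570.6 340.1
tubwhite (array([454.9, 360.5]), array([35.9, 35.6]), np.float64(-0.156))
tub (array([454.7, 360.5]), array([52.8, 52.7]), np.float64(1.405))
fresh (array([511.1, 346.8]), array([77.5, 38.1]), np.float64(1.423))
deck (array([553.4,  96.4]), array([114.6,  70.9]), np.float64(-0.012))
used (array([554.6,  94.8]), array([85.2, 42.1]), np.float64(0.006))
bin (array([ 557.9, -119.7]), array([151.7, 131.5]), np.float64(0.086))
mat (array([ 527.2, -314.8]), array([218.1, 108.8]), np.float64(-0.166))
wheel0 (array([620.9, 148.5]), array([71.9, 30.6]), np.float64(0.031))
wheel1 (array([620.3,  43.5]), array([70.6, 27. ]), np.float64(-0.008))
wheel2 (array([484.9, 152.1]), array([67.6, 27.8]), np.float64(0.021))
wheel3 (array([482.7,  43.9]), array([67.1, 23.5]), np.float64(-0.008))
```

View pics/mont.png

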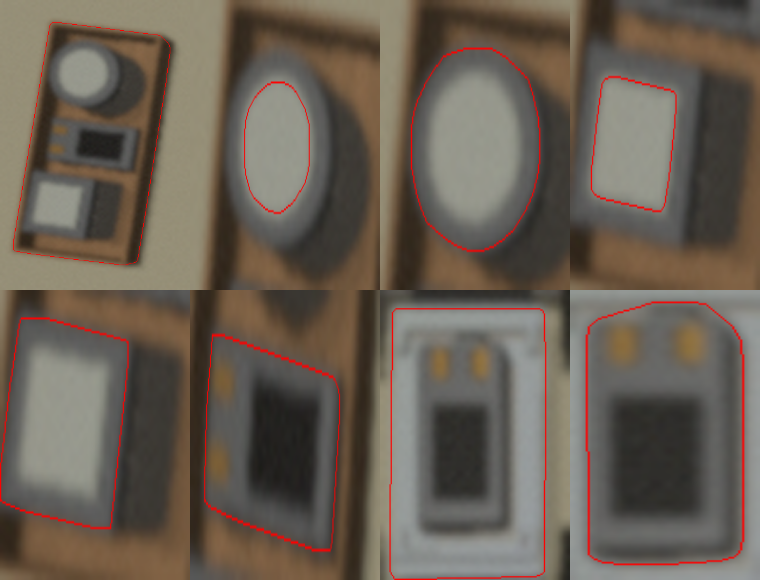

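The masks fit the sizes given: jar r 30.1, tub 52.8, fresh pack 77.5x38.1, bin 151.7x131.5, mat 218x109. The tray and used-pack outlines also include a visible side face. I'll cross-check these positions in the scene view by drawing the measured points and their outlines there.

```bash
python3 - <<'E'
from h import *
import pickle
P=dict(jar=(570.7,340.3,89,0,0,0),tub=(454.8,360.5,89,54,54,-.16),fresh=(511.1,346.8,40,76,40,1.415),deckin=(553.4,96.4,56,92,56,-.012),used=(554.6,95.5,82,76,40,0.0),bin=(557.9,-119.7,30,150,130,.086),mat=(527.2,-314.8,3,220,110,-.166),tray=(512.5,349.8,45,214,100,-.155))
out=[]
for n,c in(("scene",(190,180,560,420)),("top",(120,155,320,295))):
    d=pickle.load(open(n+"0.pkl","rb")); k=2 if n=="scene" else 4
    im=cv2.resize(d["img"][c[1]:c[3],c[0]:c[2]],None,fx=k,fy=k,interpolation=cv2.INTER_CUBIC)
    for o,(x,y,z,a,b,w) in P.items():
        if o=="jar": q=[(x+30*np.cos(t),y+30*np.sin(t),z) for t in np.linspace(0,6.28,24)]
        else:
            R=np.array([[np.cos(w),-np.sin(w)],[np.sin(w),np.cos(w)]]); q=[(*(R@[s*a/2,t*b/2]+[x,y]),z) for s,t in((1,1),(1,-1),(-1,-1),(-1,1))]
        q=np.array([(proj(d,p)-c[:2]+.5)*k for p in q]).round().astype(int)
        cv2.polylines(im,[q],True,(0,0,255),1)
    cv2.imwrite(f"pics/ov_{n}.png",im)
print(robot.current_eef_rot(),robot.current_t(),robot.current_gripper_width())
for p,y in(((554,96,150),0),((571,340,200),-.15),((455,360,200),-.15),((511,347,150),1.41),((511,347,150),1.41-np.pi),((540,-300,200),-.166),((480,-340,200),-.166),((558,-120,150),0)):
    q=robot.inverse_kinematics(list(p),[np.pi,0,y]); print(p,y,None if q is None else np.round(q,2))
E
```

```text
[-3.14002931e+00 -3.44506033e-04  4.55742852e-01] 0.1 0.9982007627090306
(554, 96, 150) 0 [-0.03  0.33  1.6  -0.    1.2   1.54]
(571, 340, 200) -0.15 [ 0.37  0.48  1.26 -0.    1.4   2.09]
(455, 360, 200) -0.15 [ 0.48  0.33  1.49 -0.    1.33  2.2 ]
(511, 347, 150) 1.41 [ 0.42  0.43  1.46 -0.    1.25  0.58]
(511, 347, 150) -1.7315926535897932 [ 0.42  0.43  1.46  0.    1.25 -2.56]
(540, -300, 200) -0.166 [-0.69  0.39  1.39 -0.    1.36  1.05]
(480, -340, 200) -0.166 [-0.81  0.34  1.47 -0.    1.33  0.93]
(558, -120, 150) 0 [-0.41  0.35  1.58 -0.    1.21  1.16]
```

View pics/ov_scene.png

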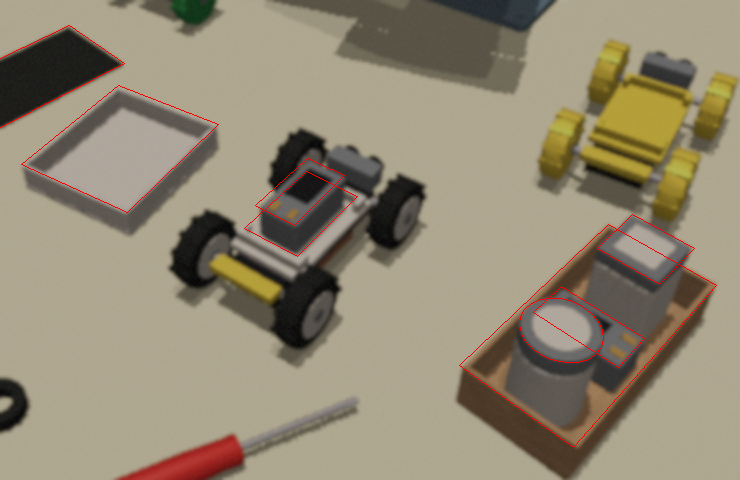

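View pics/ov_top.png

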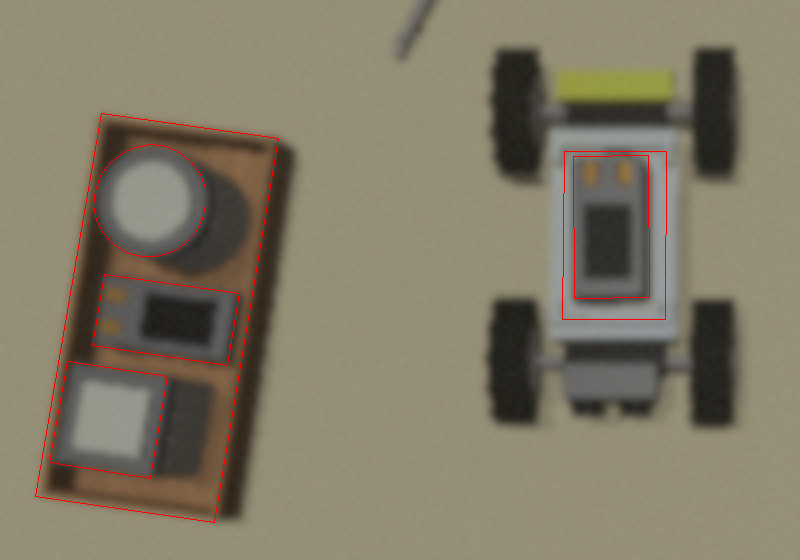

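Both views agree: tray, jar, tub, fresh pack, bin and mat outlines all sit on their objects. The car is the white-decked one with black wheels at top-view (273,213). The used pack and bay outlines need a closer look before I grip there.

```bash
python3 - <<'E'
from h import *
import pickle
P=dict(deckin=(553.4,96.4,56,92,56,-.012),used=(554.6,96,82,76,40,-0.01))
out=[]
for n,c in(("scene",(270,235,410,345)),("top",(235,160,315,265))):
    d=pickle.load(open(n+"0.pkl","rb")); k=4
    k=420/(c[3]-c[1])
    im=cv2.resize(d["img"][c[1]:c[3],c[0]:c[2]],None,fx=k,fy=k,interpolation=cv2.INTER_CUBIC);r=im.copy()
    for o,(x,y,z,a,b,w) in P.items():
        R=np.array([[np.cos(w),-np.sin(w)],[np.sin(w),np.cos(w)]]); q=[(*(R@[s*a/2,t*b/2]+[x,y]),z) for s,t in((1,1),(1,-1),(-1,-1),(-1,1))]
        q=np.array([(proj(d,p)-c[:2]+.5)*k for p in q]).round().astype(int)
        cv2.polylines(im,[q],True,(0,0,255),1)
    out+=[im] 
print([o.shape for o in out]); o=np.hstack(out); cv2.imwrite("pics/carz.png",cv2.resize(o,None,fx=.9,fy=.9) if o.shape[1]*.9<=800 else cv2.resize(o,(800,int(o.shape[0]*800/o.shape[1]))))
E
```

```text
[(420, 535, 3), (420, 320, 3)]
```

View pics/carz.png

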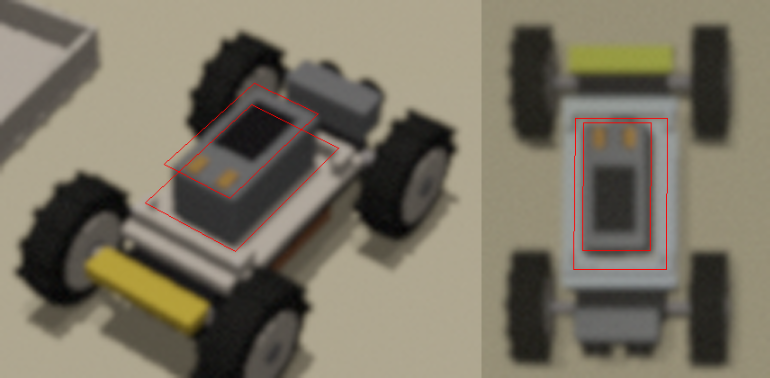

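The pack lies along the car's length in the bay. The pack centre is about (553.5, 95.5), within 2 mm of the bay centre at about (553.7, 95.8), and the contacts are at the +x end. Now I'll pick the used pack.

```bash
cat > act.py <<'E'
from h import *
def ori(y): return [np.pi,0,y]
def st(t): print(t,"t",round(robot.current_t(),1),"w",round(robot.current_gripper_width()*93,1),"F",np.round(robot.current_contact_force(),1),"tcp",np.round(robot.current_tcp_pos(),1))
def pick(x,y,yaw,ztip,zhi,opening=1.0):
    robot.move_gripper(opening)
    robot.move_ptp([x,y,zhi],ori(yaw))
    hit=robot.move_linear([x,y,ztip],speed=120,f_stop=8); st(f"down hit={hit}")
    if hit: return False
    robot.move_gripper(0.0); st("grip")
    robot.move_linear([x,y,zhi],speed=150); st("up"); return True
def place(x,y,yaw,ztip,zhi,opening,f=6):
    robot.move_ptp([x,y,zhi],ori(yaw))
    robot.move_linear([x,y,ztip+15],speed=150)
    hit=robot.move_linear([x,y,ztip],speed=40,f_stop=f); st(f"down hit={hit}")
    robot.move_gripper(opening); st("open")
    robot.move_linear([x,y,zhi],speed=150)
def snap(tag):
    import pickle
    for n in("top","scene"):
        d=cam(n); pickle.dump(d,open(f"{n}_{tag}.pkl","wb")); cv2.imwrite(f"pics/{n}_{tag}.png",d["img"])
E
python3 - <<'E'
from act import *
st("start")
if pick(553.5,95.7,-0.01,53,180,1.0): 
    pass
E
```

```text
start t 0.1 w 92.8 F [0.8 0.6 0.4] tcp [ 242.  -493.4  217.9]
down hit=False t 3.9 w 93.5 F [-0.1 -0.6  0.5] tcp [554.1  95.7  53.7]
grip t 4.8 w 39.7 F [0.8 1.1 0.9] tcp [553.5  95.8  53. ]
up t 5.8 w 40.1 F [ 0.1 -0.6 -2.4] tcp [552.7  95.7 178.9]
```

```bash
python3 - <<'E'
from act import *
place(558,-119.7,0.086,11,180,0.6)
pick(570.7,340.3,-0.155,56,190) and st("jar held")
E
```

```text
down hit=True t 8.2 w 39.9 F [-1.2 -0.4  4.1] tcp [ 557.9 -119.7   10.9]
open t 8.8 w 55.6 F [-0.5 -0.2  0.3] tcp [ 557.1 -119.3   10.2]
down hit=False t 13.8 w 92.8 F [ 0.4 -0.2  0.6] tcp [571.4 340.5  57. ]
grip t 14.4 w 59.7 F [ 0.  -0.3  0.5] tcp [570.7 340.2  56.1]
up t 15.4 w 59.5 F [ 0.4 -0.4 -2.9] tcp [570.  340.  188.6]
jar held t 15.4 w 59.5 F [ 0.4 -0.4 -2.9] tcp [570.  340.  188.6]
```

```bash
python3 - <<'E'
from act import *
place(581.4,-323.9,-0.166,55,190,0.9)
pick(454.8,360.5,-0.16,56,190) and place(473,-305.7,-0.166,55,190,0.9)
robot.move_ptp([400,150,300],ori(0)); snap("1")
E
```

```text
down hit=True t 19.2 w 59.5 F [-1.2 -0.6  4.1] tcp [ 581.3 -324.2   54.9]
open t 19.8 w 83.6 F [ 0.6 -0.3  0.6] tcp [ 580.5 -323.3   53.6]
down hit=False t 25.0 w 92.9 F [ 0.1 -0.   0.8] tcp [455.4 360.8  56.8]
grip t 25.7 w 53.8 F [-0.  -1.3  1.1] tcp [454.8 360.4  56. ]
up t 26.8 w 54.1 F [-0.  -0.2 -2.1] tcp [454.1 360.1 188.8]
down hit=True t 30.5 w 53.5 F [ 0.6 -0.7  4.1] tcp [ 473.  -305.9   54.9]
open t 31.2 w 84.0 F [ 0.1 -0.6 -0.1] tcp [ 472.3 -305.1   54.1]
```

View pics/top_1.png

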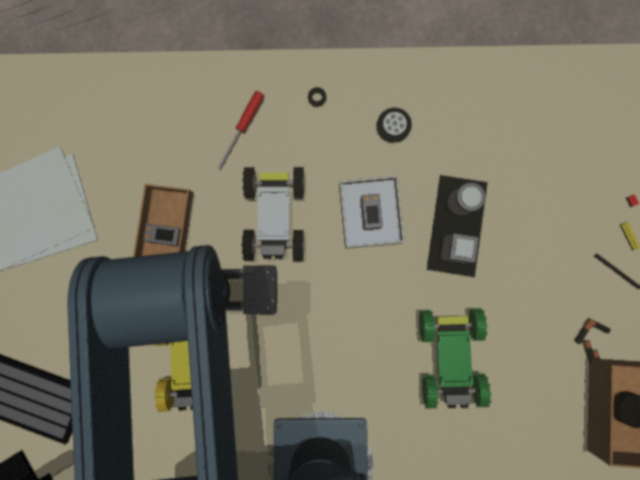

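View pics/scene_1.png

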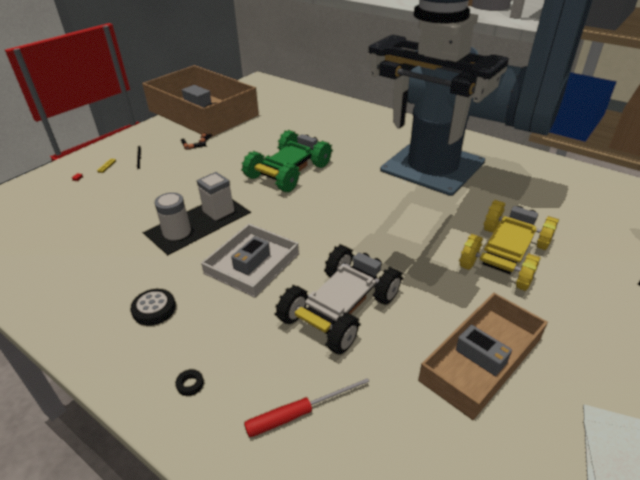

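The jar at (468,197) and tub at (462,247) stand on the mat. The used pack lies flat in the bin at (372,212), the fresh pack still sits in the tray at (163,235), and the bay is empty. I'll measure the empty bay and the fresh pack again.

```bash
python3 - <<'E'
from seg import *
import pickle
d=pickle.load(open("top_1.pkl","rb"))
a=up(d,250,175,300,245); a=cv2.resize(a,None,fx=2,fy=2)
l=cv2.cvtColor(a,cv2.COLOR_BGR2GRAY); l=cv2.createCLAHE(6,(4,4)).apply(l)
cv2.imwrite("pics/bay.png",l)
box=(140,220,190,248);u=up(d,*box);h=cv2.cvtColor(u,cv2.COLOR_BGR2HSV)
print(rect(world(d,cv2.convexHull(big(h[...,1]<45,7)),box[0],box[1],40)))
box=(255,180,295,245);u=up(d,*box);h=cv2.cvtColor(u,cv2.COLOR_BGR2HSV)
print(rect(world(d,cv2.convexHull(big((h[...,1]<25)&(h[...,2]>125),9)),box[0],box[1],50)))
E
```

```text
(array([511. , 346.6]), array([76.9, 38.2]), np.float64(1.423))
(array([554.8,  97.3]), array([115.3,  71.1]), np.float64(-0.007))
```

View pics/bay.png

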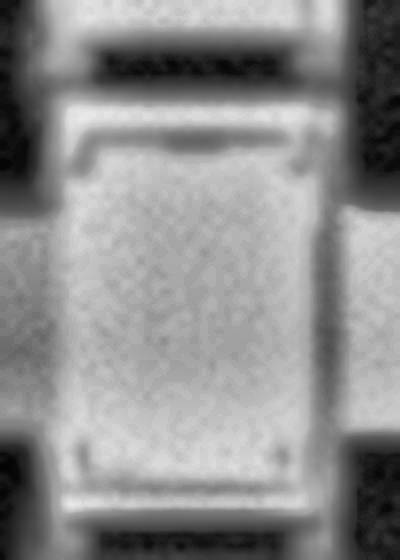

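```bash
python3 - <<'E'
from act import *
import pickle
d=pickle.load(open("top_1.pkl","rb"))
f=lambda p,z:ray(d,(p[0]+.5)/8-.5+250,(p[1]+.5)/8-.5+175,z)[:2].round(1)
for p in((190,311),(80,311),(300,311),(190,138),(190,485)): print(p,f(p,46),f(p,56))
pick(511,346.7,1.418,9,150,0.8)
E
```

```text
(190, 311) [554.   96.9] [552.8  95.9]
(80, 311) [554.3 127.2] [553.1 125.9]
(300, 311) [553.6  66.6] [552.4  65.9]
(190, 138) [602.   96.7] [600.3  95.7]
(190, 485) [506.  97.] [505.3  96. ]
down hit=False t 36.9 w 74.1 F [-0.3 -0.3  0.2] tcp [511.6 347.    9.9]
grip t 37.5 w 39.7 F [-0.6 -0.1  1.4] tcp [511.1 346.7   9.1]
up t 38.6 w 39.9 F [ 0.   0.2 -1.3] tcp [510.3 346.4 148.9]
```

```bash
python3 - <<'E'
from act import *
place(553.6,96.2,-0.01,51,180,0.62)
robot.move_ptp([400,-150,300],ori(0)); snap("2")
import pickle
o=[]
for n,c in(("top",(235,160,315,265)),("scene",(270,235,410,345))):
    d=pickle.load(open(n+"_2.pkl","rb")); o.append(cv2.resize(d["img"][c[1]:c[3],c[0]:c[2]],(int(380*(c[2]-c[0])/(c[3]-c[1])),380),interpolation=cv2.INTER_CUBIC))
cv2.imwrite("pics/z2.png",np.hstack(o))
E
```

```text
down hit=True t 40.9 w 39.9 F [ 0.6 -0.9  4.4] tcp [553.6  96.2  51. ]
open t 41.5 w 57.4 F [ 0.7  0.1 -0.9] tcp [552.8  96.3  50.2]
```

View pics/z2.png

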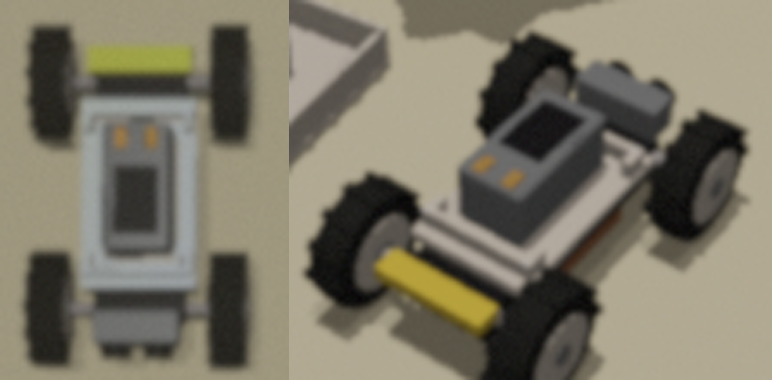

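View pics/scene_2.png

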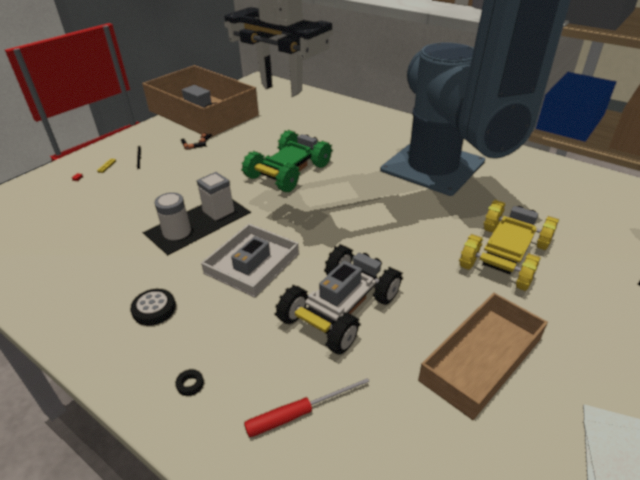

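The fresh pack lies flat in the bay inside the lips, and the jar and tub still stand on the mat at scene (172,215) and (216,197). Next I'll return the jar, then the tub.

```bash
python3 - <<'E'
from act import *
pick(581.3,-324,-0.166,55,190) and place(570.7,340.3,-0.155,56,190,0.9)
pick(473,-305.8,-0.166,55,190) and place(454.8,360.5,-0.16,56,190,0.9)
robot.move_ptp([300,-350,300],ori(0)); snap("3")
E
sed 's/top0.pkl/top_3.pkl/' meas.py > m3.py; python3 m3.py | grep -E "jar|tub|bin"
```

```text
down hit=False t 46.9 w 93.0 F [ 0.1 -0.4  0.9] tcp [ 581.8 -324.4   56. ]
grip t 47.5 w 59.7 F [ 0.  -0.4  1. ] tcp [ 581.3 -324.    55.1]
up t 48.6 w 59.7 F [-0.1 -0.4 -3.1] tcp [ 580.7 -323.5  188.7]
down hit=True t 52.3 w 59.7 F [-0.1  0.1  4.8] tcp [570.6 340.3  55.7]
open t 52.9 w 83.5 F [ 0.7 -0.   0.1] tcp [569.7 339.9  54.5]
down hit=False t 58.0 w 92.7 F [ 0.4 -0.  -0.1] tcp [ 473.5 -306.2   55.7]
grip t 58.7 w 53.8 F [-0.3 -0.3  0.7] tcp [ 473.  -305.9   55.1]
up t 59.8 w 53.9 F [-0.6  0.1 -2.7] tcp [ 472.4 -305.3  188.9]
down hit=True t 63.5 w 54.0 F [0.6 1.1 4.4] tcp [454.8 360.5  55.9]
open t 64.2 w 84.0 F [-0.5  0.3  1. ] tcp [453.9 360.   55. ]
jarwhite [571.  341.3] 19.7 mom 570.9 341.3
jar [570.8 340.5] 30.0 mom 570.8 340.8
tubwhite (array([454.9, 361.6]), array([36., 36.]), np.float64(-0.163))
tub (array([454.9, 361.2]), array([52.7, 52.3]), np.float64(-0.154))
bin (array([ 558. , -119.7]), array([151.4, 131.6]), np.float64(0.084))
```

View pics/top_3.png

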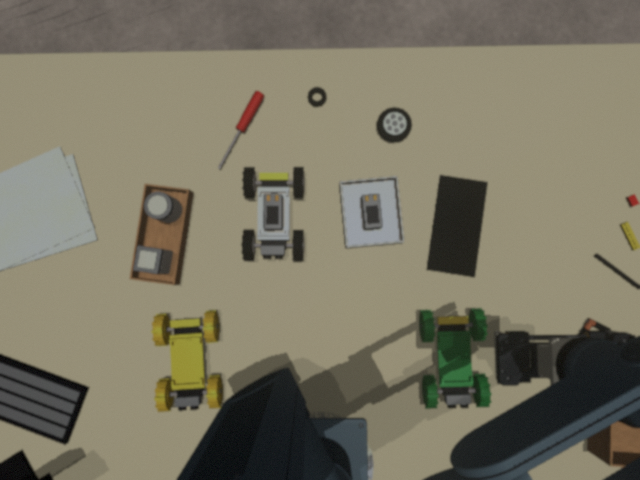

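View pics/scene_3.png

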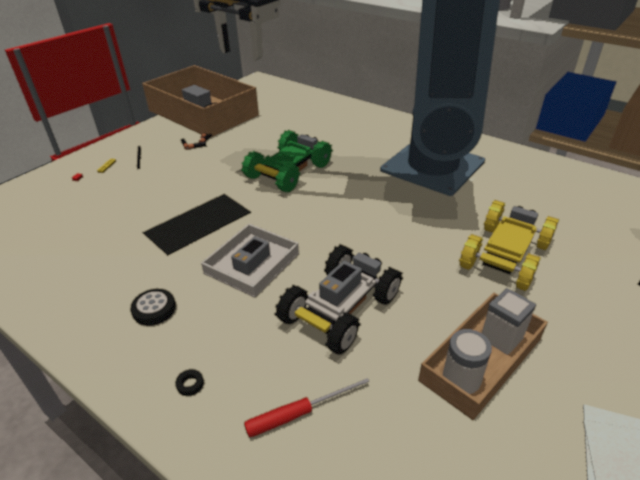

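The jar at top-view (159,206) and tub at (151,262) are back within about 1 mm of their measured starts. The fresh pack is in the bay at (273,210) and the used pack lies flat in the bin at (372,211). The wheel at (394,125) and screwdriver at (242,130) look unmoved, and the arm is clear.

```bash
python3 - <<'E'
from h import *
robot.hand_in(); print(robot.current_t())
E
```

```text
the job is handed in; nothing more can be done
the job is handed in; nothing more can be done
```

I handed the job in after about 66 s of the 144 s allowed; no verdict was reported. I moved the used pack to the return box and stood the jar and tub on the mat. Then I seated the fresh pack in the car's bay and put the jar and tub back in the tray.

- **Jar and tub:** in the last pictures both stand upright in the tray, each about 1 mm from where I first measured it.
- **Packs:** the fresh pack lies flat and lengthwise in the bay, inside its lips. The used pack lies flat in the middle of the return box. I checked both by eye and by where the gripper released them, without measuring them again.
- **Wheel and screwdriver:** both look unmoved in the pictures; I did not measure them.
- **Disagreements:** my estimates of the bay's centre (deck outline, wheels, inner lips) differed by up to about 3 mm, well inside the 13 mm allowed. The tray and used-pack outlines took in a visible side face, so I corrected those two positions. No check failed.

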